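# Test the emergency stop of a jeweller's engraving machine

### The arm

A 7-joint arm with a two-finger parallel gripper is mounted at the origin on the work surface. World frame = base frame: x ahead of the robot, y to its left, z up, the work surface at z = 0. Lengths are in m, angles in rad, forces in N, time in s.
With the tool pointing down it reaches from about 0.4 to 0.9 m from the base axis. Payload 5.6 kg.
Tool frame: the origin (TCP) lies midway between the tips of the shut fingers; the grasp point (between the pads) lies 19 mm behind it; z points along the fingers, y is the line along which they close (so a half turn about z gives the same grasp; the last joint's range is limited). The gripper opens to 92 mm and grips with 3 to 60 N. Pads are 20 mm wide; open, the fingers measure 128 mm over their backs; the gripper's body (75 mm by 189 mm) begins 69 mm behind the grasp point.
Start: joints at [1.079, 0.468, -0.012, 1.603, 0.006, 1.071, -0.056], TCP at [0.282, -0.586, 0.215] pointing down, gripper open.
Joint ranges: [-2.53, 2.53], [-0.31, 2.02], [-1.57, 1.55], [0.28, 2.44], [-1.29, 4.43], [0.15, 1.84], [-2.92, 2.92]. Speed limits (rad/s): [2.57, 2.57, 3.14, 3.14, 3.14, 3.14, 3.14].

### API

Orientations are given as a 3x3 rotation matrix whose columns are the frame's x, y, z axes.
In Python, from station import env, effector, solver, viewer, workorder, search_frame, tip_of gives the robot as it stands. Calls block until the motion is done:
- env.reach(position, orientation): joint-space move of the TCP to a pose.
- env.movel(position, frame=None, rate=0.15): straight line of the TCP; frame=None keeps the orientation; rate is the mean speed in m/s.
- env.goto_joints(angles): joint-space move.
- effector.release() and effector.grasp(squeeze=None): open the fingers fully, or close them until they stop; squeeze is the grip in N (None keeps the last).
- env.pause(seconds).
- solver.inverse_kinematics(position, orientation): joint angles nearest the present ones, or None.
- env.sense(): the state.
- viewer.read_camera(name): name is "scene" or "side" or "wrist"; returns (picture, depth): 420x560x3 uint8, red, green, blue; 420x560 float32, m along the optical axis (not along the pixel's ray), 0 where there is no reading.
- viewer.camera_info(name): a dict with "intrinsics" (3x3 intrinsics, pixels), "eye" and "rotation" of the camera in the world; the wrist camera has in their place "T_tool_cam" (4x4, takes a point from camera to tool coordinates, whose origin is the TCP and whose axes are the flange's). Camera axes: x right, y up, looking along -z (the intrinsics and any distortion apply to the point x, -y, -z); pixel columns grow to the right and rows downward; lengths in m; the calibration is good to about 2 mm. A picture is of the moment at which its call begins: read the wrist's pose just before it. camera_info takes no time and is no camera call.
A pose or a line that the arm cannot do raises env.PlanningError and nothing moves.
- workorder.finish_job(): hands the job in; it is judged then, once.
Trained networks look in the newest picture that a camera, given by its name, has taken for a name from the list of things; names that differ only in an ending like _2 or _b are one class to them, and where a whole thing is asked for, a point or a joint stands for the part that bears it (a point fixed in the world has none). Each returns a list of dicts, best first, with "score" (0 to 1); they miss things now and then, are a little off and sometimes report something else, mostly with a low value. They report only what shows in the picture. A call takes as long as a camera call.
- search_frame(camera, name): "at" ([x, y, z] in m, in world coordinates, good to about 4 mm: the middle of the surface that is visible of it).
- tip_of(camera, name): "at" ([x, y, z] in m, in world coordinates, good to about 4 mm: a listed point, or the origin of a listed thing).
The state is a dict: "t": time; "joint_positions": joint angles; "joint_velocities": joint speeds; "tau": joint torques, N m; "ee_pos": TCP position; "tcp_rot": TCP orientation; "wrist_force": force on the tool from outside, world axes, zero at the start; "moment": the same for the moment, N m; "gripper_width": finger opening in m; "grasp_force": force on a finger pad.
Only numpy, scipy, OpenCV 4.12 (cv2) and the standard library are available. Lean on these libraries where they do the work, as an engineer would, in place of code of your own. Each camera call takes 0.05 s, during which the arm holds its last target. There are 200 camera calls.

### The job

Test the engraving machine's emergency stop before the day's work. Press the three-lobed mushroom button in until it latches and take your fingers off it so that it is seen to stay in by itself; then push one of its lobes round clockwise until the button pops back out, and after that press the square reset key fully in and let it go. Push with the fingertips only, gently, without gripping the button; leave the round start key and the things standing about alone.

Things in the scene. Friction and masses are not known exactly. Their poses are not given: they have to be found in the camera images.
- stop_top (a point): Top centre of the red mushroom head, on its axis: z up, x along a lobe; moves and turns with the head. The head is a trefoil: round hub 32 mm across, three lobes 120 deg apart, each 15 mm wide with parallel sides and round end, reaching 32 mm from the axis. Lobes span from 2 to 17 mm below this point; the gaps between them are open down to the console.
- stop_mount (a point): Foot of the stop on the flat console top, on its axis, z up. With the button out the head's top is 40 mm above it. Under the head: steel stem 20 mm in diameter, collar 42 mm in diameter up to 10 mm high, flange 60 mm in diameter and 3 mm high.
- stop_plunger (a joint): How far the head is pushed in, m: 0 = out, 0.011 = bottomed. It takes 3 N to start and 6.5 N to bottom; pushed in past 0.009 with the head untwisted it is caught, and when let go it stays at about 0.008 until the head is twisted.
- stop_head (a joint): Twist of the head, rad, growing clockwise seen from above: 0 = rest, stop at 0.95. A soft spring (0.02 N m at rest, 0.05 N m at 0.6; the catch rubs a little too) turns it back to 0. Twisted past about 0.6 (35 deg) the latched button springs out by itself; if a finger pushing hard holds it down, it springs out as the finger eases back.
- reset_key_top (a point): Centre of the top face of the reset key: a white square cap 26 mm wide standing out of a square black bezel 36 mm wide and 10 mm high, with no guard; the face stands 20 mm above the console. z up, sides along x and y.
- reset_key (a joint): How far the reset key is pushed in, m: 0 = out, 0.006 = fully in (1.5 N to start, 5 N fully in; springs back).
- start_key_top (a point): Centre of the top face of the start key: white round cap 23 mm in diameter, sunk 4 mm inside a black guard ring 40 mm in diameter and 20 mm high. Not to be pressed. It and the reset key stand 95 mm apart, one nearer the console's front edge, one farther back; which is where differs.
- start_key (a joint): How far the start key is pushed in, m: 0 = out.
- engraver: White engraving machine, bolted down. Origin: centre of underside; x from its front (operator's side) to its back, y to its left. Base 300 (x) by 480 mm (y), flat top 70 mm up. Left half: console, stop at x -40, y 160 mm, keys at y 55, x -80 and 15 mm. Right half: cross table, vice, column and spindle arm up to 245 mm high (y -180 to -80, x -54 to 140 mm).
- ring_box: Closed blue ring box 52 x 52 x 44 mm, loose on the counter left of the machine; origin: centre of its underside. Bystander.
- loupe: Folding steel loupe, lens barrel 27 mm in diameter and 20 mm high with a case 36 x 24 x 14 mm beside it along x, loose on the counter in front of the machine; origin: centre of the barrel's underside. Bystander.
- stone_jar: Small glass jar with metal lid, 44 mm in diameter, 50 mm high, loose on the counter in front of the machine; origin: centre of its underside. Bystander.

How it is judged:
By the outcome, as a careful person would: the job done as asked, in the order asked, and still so for the second after the job is handed in, with the robot touching nothing.
It also fails if it takes over 58 s, if anything falls off the work surface, if the arm or the gripper's body presses on something with over 40 N, if the wrist force passes 120 N, or if a joint passes its speed limit or range.

## Working session

There is one attempt and no reset: what is moved stays moved. The work goes in short steps, each a Python script; the robot and the scene stay as the last script left them, time stands still between calls to the robot, and variables do not carry over. Pictures are saved under pics/ and viewed, at most 10 in all, crops included, and the job is handed in when it is done.

```bash
mkdir -p pics
python3 - <<'E'
from station import env, viewer, search_frame, tip_of
import cv2, numpy as np
for c in ["scene","side"]:
    p,d=viewer.read_camera(c); cv2.imwrite(f"pics/{c}0.png",p[:,:,::-1]); np.save(f"pics/{c}0d.npy",d)
    print(c,viewer.camera_info(c))
    for n in ["stop_top","stop_mount","reset_key_top","start_key_top","engraver","ring_box","loupe","stone_jar"]:
        print(n,[(np.round(r["at"],3),round(r["score"],2)) for r in tip_of(c,n)[:3]])
s=env.sense();print(s["t"],s["wrist_force"],s["gripper_width"],s["tcp_rot"])
E
```

```text
scene {'intrinsics': array([[394.92751263,   0.        , 279.93233564],
       [  0.        , 394.92751263, 215.03106262],
       [  0.        ,   0.        ,   1.        ]]), 'eye': array([ 1.00409218, -0.35356383,  0.50863315]), 'rotation': array([[ 0.54285541, -0.47252144,  0.69428488],
       [ 0.83982565,  0.30450505, -0.44941023],
       [ 0.00094272,  0.82704302,  0.56213784]])}
stop_top [(array([0.605, 0.057, 0.116]), 0.58)]
stop_mount [(array([0.613, 0.054, 0.07 ]), 0.68)]
reset_key_top [(array([ 0.656, -0.052,  0.088]), 0.63)]
start_key_top [(array([ 0.558, -0.042,  0.088]), 0.65), (array([ 0.655, -0.05 ,  0.088]), 0.29)]
engraver [(array([ 0.634, -0.104,  0.002]), 0.76)]
ring_box [(array([0.631, 0.204, 0.006]), 0.66)]
loupe [(array([ 0.655, -0.05 ,  0.089]), 0.67)]
stone_jar []
side {'intrinsics': array([[439.87200065,   0.        , 276.45525224],
       [  0.        , 439.87200065, 211.42314251],
       [  0.        ,   0.        ,   1.        ]]), 'eye': array([0.43960636, 0.62616866, 0.67399167]), 'rotation': array([[-0.99638775,  0.04236974, -0.07359516],
       [-0.08346187, -0.64851681,  0.75661091],
       [-0.01567029,  0.76002023,  0.64971046]])}
stop_top [(array([0.606, 0.056, 0.112]), 0.64)]
stop_mount []
reset_key_top [(array([ 0.659, -0.051,  0.088]), 0.68)]
start_key_top [(array([ 0.558, -0.045,  0.085]), 0.57)]
engraver [(array([ 0.638, -0.104,  0.001]), 0.58)]
ring_box [(array([ 0.631,  0.208, -0.004]), 0.95)]
loupe [(array([0.427, 0.02 , 0.003]), 0.73), (array([ 0.631,  0.206, -0.002]), 0.37)]
stone_jar [(array([ 0.405, -0.163, -0.   ]), 0.97)]
0.9 [ 0.62793239  0.57522493 -0.37707239] 0.09178335220743525 [[ 9.00986940e-01  4.33846210e-01 -1.91683906e-05]
 [ 4.33846208e-01 -9.00986938e-01 -6.43590773e-05]
 [-4.51924114e-05  4.96705545e-05 -9.99999998e-01]]
```

```bash
cat > h.py <<'E'
from station import env, effector, solver, viewer, workorder, search_frame, tip_of
import cv2, numpy as np
YAW=np.arctan2(-.008,.099)
def R(a):  # tool down, tool y at world angle a
    y=np.array([np.cos(a),np.sin(a),0]); z=np.array([0,0,-1.]); return np.column_stack([np.cross(y,z),y,z])
def st(m=""):
    s=env.sense(); print(m,"t%.2f"%s["t"],np.round(s["ee_pos"],4),"F",np.round(s["wrist_force"],2),"M",np.round(s["moment"],2),"w%.3f"%s["gripper_width"]); return s
E
python3 - <<'E'
from h import *
print(viewer.camera_info("wrist")["T_tool_cam"].round(3))
effector.grasp(5); st()
p=env.sense()["ee_pos"]
env.movel([p[0],p[1],.40],rate=.3)
best=None
for a in (YAW,YAW+np.pi):
    q=solver.inverse_kinematics([.60,.0,.36],R(a)); print(a,q)
    if q is not None:
        c=np.abs(np.array(q)-env.sense()["joint_positions"]).max()
        if best is None or c<best[0]: best=(c,a)
env.reach([.60,.0,.36],R(best[1])); s=st(best[1])
s=env.sense();p,d=viewer.read_camera("wrist"); cv2.imwrite("pics/w1.png",p[:,:,::-1]); np.savez("pics/w1.npz",p=p,d=d,pos=s["ee_pos"],rot=s["tcp_rot"])
for n in ["stop_top","stop_mount","reset_key_top","start_key_top","engraver"]:
        print(n,[(np.round(r["at"],4),round(r["score"],2)) for r in tip_of("wrist",n)[:3]])
E
```

```text
[[ 0.001  0.96   0.28   0.08 ]
 [ 1.    -0.    -0.002 -0.001]
 [-0.002  0.28  -0.96  -0.17 ]
 [ 0.     0.     0.     1.   ]]
 t2.24 [ 0.282  -0.5857  0.2146] F [-0.02 -0.35  0.4 ] M [0.02 0.05 0.02] w0.001
-0.08063287594517382 [ 0.42079234  0.3478868  -0.62939496  1.51380872  0.20727721  1.34734593
 -0.30670049]
3.0609597776446194 [ 0.78846202  0.61526182 -1.3143093   1.49281684  0.59462062  1.48834373
  2.53373755]
-0.08063287594517382 t5.38 [ 0.6001 -0.0016  0.3599] F [-0.56  0.4  -0.12] M [-0.08 -0.1   0.02] w0.000
stop_top [(array([0.6034, 0.0615, 0.1064]), 0.75)]
stop_mount [(array([0.6079, 0.062 , 0.0704]), 0.67)]
reset_key_top [(array([ 0.6587, -0.0523,  0.092 ]), 0.62)]
start_key_top [(array([ 0.5586, -0.0458,  0.0868]), 0.53)]
engraver [(array([ 0.6366, -0.1072, -0.002 ]), 0.65)]
```

View pics/w1.png

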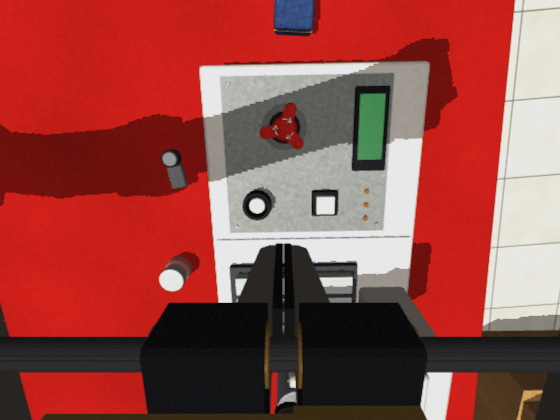

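View pics/side0.png

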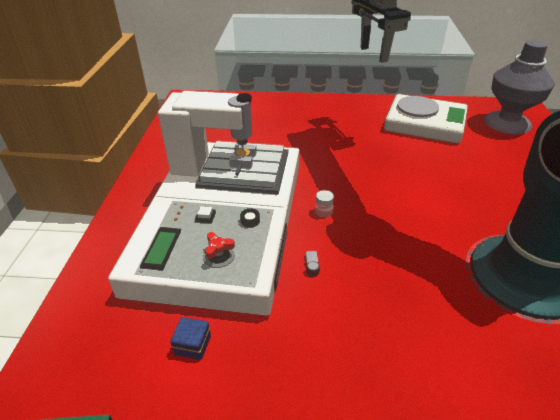

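The wrist view shows the red trefoil at (285,127), with lobes toward (290,108), (265,132) and (296,142). The start key is at (257,205) and the square reset key at (325,203). The side view agrees: the loupe and jar are in front of the machine and the box is to its left.

```bash
cat >> h.py <<'E'
def cloud(name="wrist",save=None):
    s=env.sense(); p,d=viewer.read_camera(name); ci=viewer.camera_info(name); K=ci["intrinsics"]
    if save: cv2.imwrite(save,p[:,:,::-1])
    v,u=np.mgrid[:d.shape[0],:d.shape[1]]
    c=np.stack([(u-K[0,2])/K[0,0]*d,-(v-K[1,2])/K[1,1]*d,-d],-1)
    if name=="wrist":
        T=ci["T_tool_cam"]; w=(c@T[:3,:3].T+T[:3,3])@s["tcp_rot"].T+s["ee_pos"]
    else: w=c@ci["rotation"].T+ci["eye"]
    w[d==0]=np.nan
    return p.astype(int),w
def trefoil(p,w,c0,zmin=.085):
    from scipy.optimize import minimize
    red=(p[...,0]>70)&(p[...,0]>2.2*p[...,1])&(np.hypot(w[...,0]-c0[0],w[...,1]-c0[1])<.045)&(w[...,2]>zmin)
    P=w[red]; z=np.median(P[:,2][P[:,2]>np.percentile(P[:,2],60)])
    X=P[:,:2]
    def sd(x):
        q=X-x[:2]; r=np.hypot(*q.T)-.016; m=r
        for k in range(3):
            a=x[2]+k*2*np.pi/3; t=np.clip(q@[np.cos(a),np.sin(a)],0,.0245)
            m=np.minimum(m,np.hypot(q[:,0]-t*np.cos(a),q[:,1]-t*np.sin(a))-.0075)
        return m
    # fewest points outside, shape centred: outside cost + distance of lobe-end deficit
    best=None
    for a in np.arange(0,2.09,.26):
        for off in [(0,0)]:
            r=minimize(lambda x:np.mean(np.maximum(sd(x),0)**2)*1e6+1e3*np.sum((x[:2]-X.mean(0))**2),[*X.mean(0),a],method="Nelder-Mead",options=dict(xatol=1e-5,fatol=1e-6,maxiter=600))
            if best is None or r.fun<best.fun: best=r
    print("n",len(X),"fit",best.x.round(4),"cost",round(best.fun,3),"lobes deg",np.round(np.degrees(best.x[2])+np.array([0,120,240]),1),"z",round(z,4),"zpct",np.percentile(P[:,2],[5,50,95]).round(4))
    return best.x,z
def keyfit(p,w,c0,r=.03):
    m=(p.min(-1)>110)&(np.hypot(w[...,0]-c0[0],w[...,1]-c0[1])<.016)&(w[...,2]>.08)
    Q=w[m]; print("key",len(Q),np.median(Q,0).round(4),((Q.max(0)+Q.min(0))/2).round(4),cv2.minAreaRect(Q[:,:2].astype(np.float32)*1000))
E
python3 - <<'E'
from h import *
d=np.load("pics/w1.npz")
env.reach([.585,.0,.26],R(YAW)); st()
p,w=cloud(save="pics/w2.png")
trefoil(p,w,(.605,.06)); keyfit(p,w,(.658,-.052)); keyfit(p,w,(.558,-.045))
for n in ["stop_top","stop_mount","reset_key_top","start_key_top"]:
        print(n,[(np.round(r["at"],4),round(r["score"],2)) for r in tip_of("wrist",n)[:3]])
p,w=cloud("side"); trefoil(p,w,(.605,.06))
E
```

```text
t6.17 [5.857e-01 1.000e-04 2.608e-01] F [0.81 0.49 0.08] M [ 0.02 -0.13 -0.06] w0.001
n 1451 fit [ 0.6072  0.0592 -0.9042] cost 0.0 lobes deg [-51.8  68.2 188.2] z 0.1099 zpct [0.1074 0.1091 0.1108]
key 478 [ 0.656  -0.0497  0.0906] [ 0.6554 -0.0499  0.0903] ((655.5169677734375, -49.67942428588867), (25.53057861328125, 25.26800537109375), 87.2427749633789)
key 297 [ 0.5608 -0.0427  0.0864] [ 0.5604 -0.0427  0.0859] ((560.3499145507812, -42.62254333496094), (21.768138885498047, 21.134620666503906), 85.5321044921875)
stop_top [(array([0.6046, 0.0563, 0.1081]), 0.55)]
stop_mount [(array([0.6077, 0.0612, 0.0689]), 0.56)]
reset_key_top [(array([ 0.653 , -0.0499,  0.0924]), 0.72)]
start_key_top [(array([ 0.5597, -0.0474,  0.0864]), 0.63)]
n 330 fit [0.6062 0.0613 1.2264] cost 0.037 lobes deg [ 70.3 190.3 310.3] z 0.1093 zpct [0.0993 0.1079 0.1103]
```

View pics/w2.png

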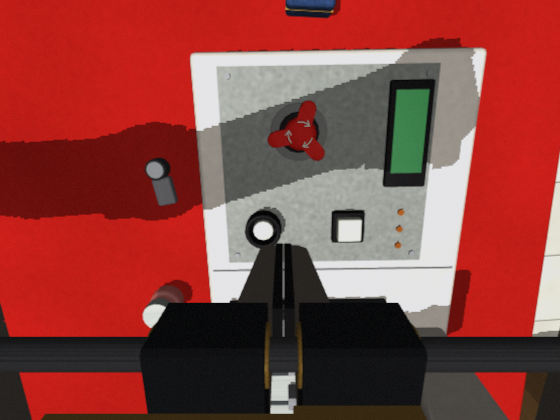

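```bash
cat >> h.py <<'E'
C=np.array([.6072,.0593]); A=np.radians(14)
E
python3 - <<'E'
from h import *
env.reach([*C,.15],R(A)); 
env.movel([*C,.114],rate=.06); b=st("pre")["wrist_force"][2]
for z in np.arange(.110,.0955,-.0015):
    env.movel([*C,z],rate=.03); env.pause(.05); f=st(round(z,4))["wrist_force"][2]-b
    if f>9: break
env.movel([*C,.135],rate=.08); st()
env.movel([C[0]-.02,C[1]-.06,.22],rate=.2)
p,w=cloud(save="pics/w3.png"); trefoil(p,w,C)
p,w=cloud("side"); trefoil(p,w,C)
E
```

```text
pre t7.79 [0.6073 0.0595 0.114 ] F [ 0.68  0.   -0.47] M [-0.04 -0.09 -0.  ] w0.001
0.11 t8.12 [0.6078 0.0596 0.1106] F [1.1  0.07 2.25] M [ 0.06 -0.31  0.02] w0.001
0.1085 t8.43 [0.6078 0.0595 0.1089] F [3.19 0.95 3.6 ] M [ 0.11 -0.46 -0.06] w0.000
0.107 t8.72 [0.6076 0.0595 0.1072] F [2.09 0.62 4.23] M [ 0.19 -0.66 -0.01] w0.001
0.1055 t9.03 [0.6076 0.0594 0.1057] F [2.13 1.4  4.86] M [ 0.24 -0.8   0.02] w0.001
0.104 t9.32 [0.6069 0.0592 0.1037] F [2.35 0.09 3.41] M [ 0.15 -0.52  0.04] w0.001
0.1025 t9.62 [0.607  0.0592 0.1025] F [0.46 0.61 4.08] M [ 0.04 -0.34  0.02] w0.001
0.101 t9.93 [0.6071 0.0592 0.101 ] F [1.19 0.41 5.06] M [ 0.07 -0.27 -0.02] w0.000
0.0995 t10.22 [0.6071 0.0592 0.0996] F [0.33 0.56 4.83] M [ 0.01 -0.19  0.  ] w0.000
0.098 t10.53 [0.6073 0.0593 0.0992] F [-2.13 -0.86 12.68] M [-0.08  0.36 -0.03] w0.000
 t11.14 [0.6069 0.059  0.1349] F [ 0.28  0.18 -0.12] M [-0.03 -0.12 -0.02] w0.001
n 1925 fit [0.6057 0.0564 1.1145] cost 0.814 lobes deg [ 63.9 183.9 303.9] z 0.1027 zpct [0.0997 0.1017 0.3245]
n 360 fit [0.605  0.0581 1.2442] cost 4.181 lobes deg [ 71.3 191.3 311.3] z 0.1018 zpct [0.0909 0.1003 0.1032]
```

```bash
cat >> h.py <<'E'
def arc(d,r,z): a=np.radians(d); return [C[0]+r*np.cos(a),C[1]+r*np.sin(a),z]
E
python3 - <<'E'
from h import *
env.movel(arc(8.5,.033,.125),rate=.15); env.movel(arc(8.5,.033,.089),rate=.08); st("down")
for d,r in [(-2,.032),(-12,.031)]+[(x,.0295) for x in range(-20,-69,-6)]:
    env.movel(arc(d,r,.089),rate=.04); s=st(d); 
    if np.linalg.norm(s["wrist_force"])>15: print("stop");break
p,w=cloud(save="pics/w4.png"); q,w2=cloud("side",save="pics/s4.png"); trefoil(q,w2,C)
cv2.imwrite("pics/both4.png",cv2.resize(np.hstack([p[40:300,150:450],cv2.resize(q[200:300,150:290],(364,260))])[...,::-1].astype(np.uint8),None,fx=1.2,fy=1.2))
E
```

```text
down t13.52 [0.6397 0.0643 0.0887] F [-0.59  0.23 -0.56] M [-0.05 -0.14  0.01] w0.001
-2 t13.82 [0.6394 0.0575 0.0894] F [0.19 0.86 0.23] M [-0.04 -0.11  0.03] w0.000
-12 t14.11 [0.6377 0.0525 0.0892] F [ 0.46 -0.2   1.58] M [ 0.02 -0.28  0.04] w0.001
-20 t14.37 [0.636  0.0493 0.0895] F [3.74 1.59 0.03] M [ 0.24 -1.04 -0.07] w0.000
-26 t14.62 [0.6349 0.0463 0.0896] F [5.05 0.38 0.61] M [ 0.25 -1.25 -0.08] w0.000
-32 t14.87 [0.6326 0.0428 0.0892] F [ 4.7  -0.37  0.92] M [-0.18 -1.05  0.03] w0.001
-38 t15.12 [0.6307 0.0407 0.0892] F [ 5.06 -1.03  1.82] M [-0.18 -1.03 -0.05] w0.000
-44 t15.37 [0.6286 0.0388 0.0894] F [ 4.89 -0.64  4.04] M [-0.12 -0.92  0.01] w0.001
-50 t15.62 [0.6264 0.0368 0.0893] F [3.53 0.3  3.37] M [ 0.04 -1.04 -0.06] w0.001
-56 t15.87 [0.6238 0.0349 0.0891] F [4.66 1.22 3.79] M [ 0.04 -1.08 -0.07] w0.000
-62 t16.12 [0.6232 0.0345 0.0899] F [8.4  1.77 2.72] M [ 0.44 -1.98 -0.13] w0.001
-68 t16.37 [0.6227 0.0343 0.0909] F [12.12  4.    2.24] M [ 0.88 -2.95 -0.12] w0.001
n 389 fit [0.6026 0.0605 2.2642] cost 2.417 lobes deg [129.7 249.7 369.7] z 0.1072 zpct [0.0958 0.1056 0.1084]Traceback (most recent call last):
  File "<stdin>", line 7, in <module>
cv2.error: OpenCV(4.12.0) /io/opencv/modules/imgproc/src/resize.cpp:4086: error: (-215:Assertion failed) func != 0 in function 'resize'
```

Run:
```python
from h import *
for d,r in [(-50,.030),(-38,.031),(-24,.033),(-10,.035),(5,.036)]:
    env.movel(arc(d,r,.089),rate=.05)
st()
env.movel(arc(5,.036,.14),rate=.1)
env.movel([C[0]-.02,C[1]-.07,.25],rate=.2); st()
p,w=cloud(save="pics/w5.png"); trefoil(p,w,C,.085)
m=(np.hypot(w[...,0]-C[0],w[...,1]-C[1])<.012)&(w[...,2]<.2); print("hub z",np.median(w[m][:,2]))
keyfit(p,w,(.656,-.05))
p,w=cloud("side"); trefoil(p,w,C)
```

```text
t18.03 [0.6429 0.0631 0.089 ] F [ 0.01 -0.36 -0.6 ] M [-0.01 -0.12  0.01] w0.000
 t19.56 [ 0.5868 -0.0102  0.2491] F [-0.52  0.63 -0.2 ] M [-0.   -0.07 -0.01] w0.000
n 1702 fit [0.6053 0.0533 1.0748] cost 4.696 lobes deg [ 61.6 181.6 301.6] z 0.1102 zpct [0.1073 0.1091 0.3539]
hub z 0.11006992937317844
key 523 [ 0.655  -0.049   0.0906] [ 0.6552 -0.0492  0.0891] ((655.1631469726562, -49.198822021484375), (25.519054412841797, 25.496685028076172), 86.2146987915039)
n 348 fit [0.6067 0.0615 1.2095] cost 0.049 lobes deg [ 69.3 189.3 309.3] z 0.1091 zpct [0.0983 0.1079 0.1103]
```

View pics/w5.png

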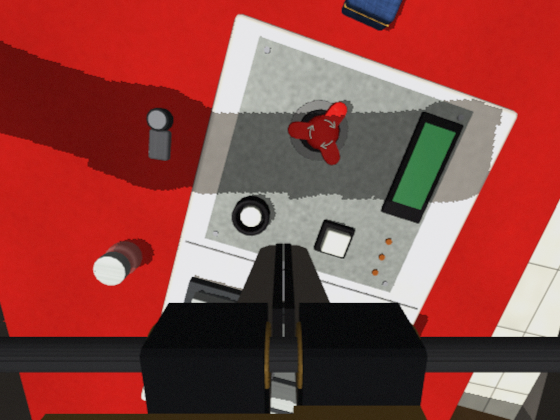

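The button is out again (hub z 0.110) with its lobes back at rest: the trefoil is at (320,130) in the picture and the reset key at (334,238). Next is the reset key.

Run:
```python
from h import *
K=[.6553,-.0495]
env.reach([*K,.13],R(YAW)); env.movel([*K,.094],rate=.06); b=st("pre")["wrist_force"][2]
for z in np.arange(.090,.0775,-.0015):
    env.movel([*K,z],rate=.03); env.pause(.08); f=st(round(z,4))["wrist_force"][2]-b
    if f>11: break
env.movel([*K,.13],rate=.08)
env.movel([.60,-.03,.27],rate=.2); env.pause(.3); st()
p,w=cloud(save="pics/w6.png"); keyfit(p,w,K)
m=(np.hypot(w[...,0]-C[0],w[...,1]-C[1])<.012)&(w[...,2]<.2); print("hub z",np.median(w[m][:,2]))
```

```text
pre t21.03 [ 0.6554 -0.0494  0.094 ] F [ 0.37 -0.44  0.07] M [-0.   -0.07 -0.01] w0.000
0.09 t21.40 [ 0.6557 -0.0495  0.0904] F [ 0.66 -0.49  1.61] M [-0.06 -0.24 -0.01] w0.000
0.0885 t21.73 [ 0.6557 -0.0494  0.0888] F [ 2.04 -0.52  2.37] M [-0.03 -0.37 -0.01] w0.000
0.087 t22.07 [ 0.6557 -0.0495  0.0872] F [ 1.6  -0.14  3.49] M [ 0.04 -0.44  0.03] w0.000
0.0855 t22.40 [ 0.6557 -0.0495  0.0857] F [2.33 1.11 4.18] M [-0.02 -0.58 -0.01] w0.001
0.084 t22.73 [ 0.6557 -0.0495  0.0845] F [1.25 0.38 6.99] M [ 0.04 -0.41 -0.02] w0.000
0.0825 t23.07 [ 0.6557 -0.0494  0.0843] F [-1.81 -0.22 14.43] M [-0.1   0.42  0.02] w0.001
 t25.02 [ 0.5999 -0.03    0.269 ] F [-0.26 -0.   -0.22] M [-0.03 -0.08  0.01] w0.000
key 531 [ 0.6551 -0.0492  0.0906] [ 0.655  -0.0497  0.0892] ((655.3269653320312, -49.60054397583008), (25.4929256439209, 25.49297332763672), 86.24903106689453)
hub z 0.10992752899185018
```

View pics/w6.png

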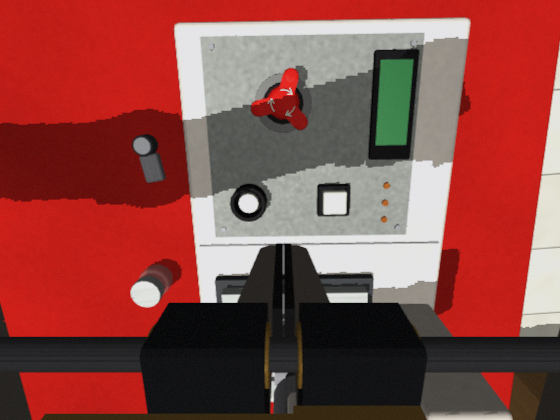

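The reset key bottomed (14 N, 6 mm travel) and came back out, at (334,201) in the picture. The stop is out at (281,102), and the loupe and jar have not moved.

```bash
python3 -c "
from h import *
print(workorder.finish_job())"
```

```text
the job is handed in; nothing more can be done
None
```

The emergency stop test is done and handed in: the button latched and stayed in by itself, popped back out when a lobe was pushed round clockwise, and the reset key was then pressed fully in and let go, all by about 25 s of the 58 s limit.

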